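Thread the reducing rings onto the assembly arbor

TASK

Thread the three aluminium reducing rings onto the upright arbor of the assembly stand in order of size: the widest first, then the middle one, then the narrowest on top. Feel each ring onto the arbor gently and press it fully home, flat against the foot or the ring below, before threading the next; never bear down hard on the stand or arbor (push with less than 25 N). Leave the smoke detector, the meter and the spray can where they are.

Things in the scene. Friction and masses are not known exactly. Their poses are not given: they have to be found in the camera images.
- stand: grey round steel foot of the assembly stand, 120 mm in diameter, 16 mm thick, fixed to the bench. Origin: centre of its underside, z up. A steel arbor stands upright in a dark eccentric bush (36 mm, clamped, flush with the top) in its middle: the arbor's axis is 6 mm from the foot's centre, in any direction, differently each time. That direction is not measured: find it by feel or sight.
- stand_seat (a point): centre of the foot's flat top, on which the first ring seats, 16 mm above the stand's origin (NOT the arbor's axis, see the stand). Steel arbor: 18 mm in diameter; its straight part ends 40 mm above this face, a cone above that tapers to a 4 mm flat at 50 mm above this face. It does not give way when pushed.
- stand_leaves (a point): point on the foot's centre line 30 mm above the foot's top. At 6, 18 and 30 mm above the foot's top small sprung leaves in the arbor's sides rub in the bores: a ring does not fall home by its weight but must be pushed all the way down with a few N, up to about 10 N (varies with friction, pulsing as it passes each leaf).
- ring_wide: the widest of three plain aluminium reducing rings: a flat ring 60 mm in outer diameter, 12 mm thick, with a plain bore of 21 mm, about 80 g; it starts lying flat on the bench, and which ring lies where varies. Origin: centre of its underside, z up along the bore.
- ring_middle: the middle of three plain aluminium reducing rings: a flat ring 50 mm in outer diameter, 12 mm thick, with a plain bore of 21 mm, about 55 g; it starts lying flat on the bench, and which ring lies where varies. Origin: centre of its underside, z up along the bore.
- ring_narrow: the narrowest of three plain aluminium reducing rings: a flat ring 40 mm in outer diameter, 12 mm thick, with a plain bore of 21 mm, about 35 g; it starts lying flat on the bench, and which ring lies where varies. Origin: centre of its underside, z up along the bore.
- detector: bystander: white smoke detector standing on the bench, 100 mm in diameter, 50 mm high. Origin: centre of its underside.
- meter: bystander: orange multimeter lying on the bench, 170 x 85 mm (long side along its x), 46 mm high. Origin: centre of its underside.
- spray_can: bystander: spray can standing on the bench, 52 mm in diameter, 150 mm high. Origin: centre of its underside.
Not all that is in view belongs to the job. What is shaped like the ring_middle but red is not meant. What is shaped like the ring_wide but green is not meant.

How it is judged:
On the way, in this order (a step that is already met when the one before it is completed fails the run):
1. the widest ring is home on the arbor, flat on the foot, before another ring is brought to the arbor (horizontal distance between ring_wide and stand below 0.011 m and z of ring_wide in the frame of stand between 0.014 and 0.0178 m and angle between ring_wide's own z axis and vertical below 0.1 rad and horizontal distance between each of ring_middle, ring_narrow and stand above 0.03 m), for 0.2 s.
2. the middle ring is home on the arbor, flat on the widest, before the narrowest is brought to the arbor (horizontal distance between each of ring_wide, ring_middle and stand below 0.011 m and z of ring_wide in the frame of stand between 0.014 and 0.0178 m and angle between each of ring_wide, ring_middle's own z axis and vertical below 0.1 rad and z of ring_middle in the frame of stand between 0.026 and 0.0298 m and horizontal distance between ring_narrow and stand above 0.03 m), for 0.2 s.
3. the narrowest ring is home on the arbor, flat on the middle one (horizontal distance between each of ring_wide, ring_middle, ring_narrow and stand below 0.011 m and z of ring_wide in the frame of stand between 0.014 and 0.0178 m and angle between each of ring_wide, ring_middle, ring_narrow's own z axis and vertical below 0.1 rad and z of ring_middle in the frame of stand between 0.026 and 0.0298 m and z of ring_narrow in the frame of stand between 0.038 and 0.0418 m), for 0.2 s.
At the end, for the whole second after the job is handed in: Rings stacked on the arbor, widest lowest, then middle, then narrowest: centres within 11 mm of the foot's centre, undersides 16, 28 and 40 mm above the stand's origin (at most 1.8 mm higher, 2 mm lower), tilted less than 0.1 rad, at rest (all of step 3 and linear speed of each of ring_wide, ring_middle, ring_narrow below 0.02 m/s); the robot touches nothing.
It fails at once if a ring is pressed on the stand or its arbor with more than 35 N (the leaves' own pinch of some 5 to 10 N included) (contact force between any of ring_wide, ring_middle, ring_narrow and stand above 35 N).
It fails at once if the gripper presses on the stand or its arbor with more than 25 N (contact force between any of the fingers, the arm and stand above 25 N).
It fails at once if the detector is moved by more than 15 mm (distance of detector from where it was at the start of the episode above 0.015 m).
It fails at once if the meter is moved by more than 15 mm (distance of meter from where it was at the start of the episode above 0.015 m).
It fails at once if the spray can is moved by more than 15 mm (distance of spray_can from where it was at the start of the episode above 0.015 m).
It also fails if it takes over 72 s, if anything falls off the work surface, if the arm or the gripper's body presses on something with over 40 N, if the wrist force passes 120 N, or if a joint passes its speed limit or range.

ROBOT

A 6-joint arm with a two-finger parallel gripper is mounted at the origin on the work surface. World frame = base frame: x ahead of the robot, y to its left, z up, the work surface at z = 0. Lengths are in m, angles in rad, forces in N, time in s.
With the tool pointing down it reaches from about 0.25 to 0.775 m from the base axis. Payload 4 kg.
Tool frame: the origin (TCP) lies midway between the tips of the shut fingers; the grasp point (between the pads) lies 19 mm behind it; z points along the fingers, y is the line along which they close (so a half turn about z gives the same grasp; the last joint's range is limited). The gripper opens to 94 mm and grips with 3 to 60 N. Pads are 16 mm wide; open, the fingers measure 119 mm over their backs; the gripper's body (75 mm by 177 mm) begins 78 mm behind the grasp point.
Start: joints at [1.045, 0.087, 1.371, -0, 1.684, -0.103], TCP at [0.226, 0.502, 0.206] pointing down, gripper open.
Joint ranges: [-3.1, 3.1], [-0.76, 2.03], [0.27, 2.55], [-1.08, 4.22], [0.17, 2.65], [-2.57, 2.57]. Speed limits (rad/s): [2.79, 2.79, 3.14, 3.14, 3.14, 3.14].

INTERFACE

Orientations are given as [roll, pitch, yaw] about the fixed x, y, z axes, in that order (R = Rz(yaw) Ry(pitch) Rx(roll)).
In Python, from bench import sensors, eyes, job gives the robot as it stands.
- The arm moves only by the tool arm_command, never from a script. Its argument "series" is a list of rows, each a list of 7 numbers: the opening, from 0 (shut) to 1 (fully open), then the shift along the tool's x, y, z in cm, then the turn, a rotation vector about the tool's x, y, z in rad. In form: [[fingers, dx, dy, dz, wx, wy, wz], ...]. A call has 1 to 20 rows; each row shifts and turns the commanded pose from where the row before left it, along the tool's axes as they then stand; what a row does not reach is not made up. A row lasts 1/10 s, in which the tool goes at most 50 mm and 8.59 degrees, less where a joint would pass 70% of its speed; a pose out of reach is approached as far as the arm can. A call with a gripper value outside its range is refused whole. The fingers move at their own pace and stop on an object; the grip force is fixed at half the most. Time passes only in rows, so rows that do not move let the fingers close. It gives the time, the measured TCP pose, the force and the opening at its end, in the units of the state.
- sensors.get_obs(): the state, without advancing time (a new reading comes with each control period).
- eyes.snapshot(name): name is "side" or "top" or "wrist"; returns the picture (384x512x3 uint8, blue, green, red); there is no depth.
- eyes.get_calibration(name): a dict with "mtx" (3x3 intrinsics, pixels), "R" (3x3) and "t" (3): a world point X has camera coordinates R X + t. Camera axes: x right, y down, z forward; pixel columns grow to the right and rows downward; lengths in m; the calibration is good to about 2 mm. A picture is of the moment at which its call begins: read the wrist's pose just before it. get_calibration takes no time and is no camera call; for the wrist camera it gives the pose at the moment of the call.
- job.close_job(): hands the job in, once; it reports no verdict.
The state is a dict: "time": time; "joint_positions": joint angles; "qvel": joint speeds; "joint_torque": joint torques, N m; "tool_pos": TCP position; "ee_rot": TCP orientation; "wrist_force": force on the tool from outside, world axes, zero at the start; "wrist_torque": the same for the moment, N m; "width": finger opening in m.
Only numpy, scipy, OpenCV 4.12 (cv2) and the standard library are available. Lean on these libraries where they do the work, as an engineer would, in place of code of your own. Each camera call takes 0.05 s, during which the arm holds its last target. There are 200 camera calls.

## Working session

There is one attempt and no reset: what is moved stays moved. The work goes in short steps, Python scripts to look and compute and a tool call to move; the robot and the scene stay as the last step left them, time stands still between calls to the robot, and variables do not carry over. Pictures are saved under pics/ and viewed, on a budget of 10 in all, crops included, one or two more only if the job needs it, and the job is handed in when it is done.

Besides the shell and the picture viewer there is one more tool, called by a JSON object that holds its "op" and its "data", one argument or row to a line. arm_command: Moves the arm, as the interface text tells. Its arguments: {"type":"object","properties":{"series":{"type":"array","items":{"type":"array","items":{"type":"number"}}}},"required":["series"]}

```bash
mkdir -p pics; ls; python3 - <<'E'
from bench import sensors, eyes, job
import cv2,numpy as np
o=sensors.get_obs(); print(o)
for n in("top","side"):
    c=eyes.get_calibration(n); print(n,c)
    cv2.imwrite(f"pics/{n}0.png",eyes.snapshot(n))
E
```

```text
pics
{'time': 0.0, 'joint_positions': array([ 1.04491184e+00,  8.79452443e-02,  1.37224552e+00, -3.15298275e-05,
        1.68359663e+00, -1.03061000e-01]), 'qvel': array([ 1.97314320e-03,  9.42987617e-04, -4.39127144e-04, -5.81430173e-04,
       -1.19183196e-04,  4.88074160e-05]), 'joint_torque': array([ 3.62058163e-04, -3.40170908e+01, -3.02434623e+01,  7.19301123e-02,
        3.28040973e-02, -1.65410884e-04]), 'tool_pos': array([0.22540251, 0.50108792, 0.20431395]), 'ee_rot': array([-3.13940633e+00, -1.94620924e-04,  2.71876544e+00]), 'wrist_force': array([-0.13472463, -0.4635465 , -0.1143762 ]), 'wrist_torque': array([-0.02804207, -0.01930609, -0.02634003]), 'width': 0.09394499512478029}
top {'mtx': array([[395.62179538,   0.        , 255.87391727],
       [  0.        , 395.62179538, 190.38807262],
       [  0.        ,   0.        ,   1.        ]]), 'R': array([[ 0.00643092, -0.99997667,  0.00230477],
       [-0.98637676, -0.00672229, -0.16436452],
       [ 0.16437618, -0.00121636, -0.98639698]]), 't': array([0.06726481, 0.53937813, 1.17615852])}
side {'mtx': array([[397.8133537 ,   0.        , 253.28086541],
       [  0.        , 397.8133537 , 192.65990577],
       [  0.        ,   0.        ,   1.        ]]), 'R': array([[ 0.94684829, -0.3211795 , -0.01794559],
       [-0.21624858, -0.59422362, -0.7746837 ],
       [ 0.23814883,  0.73738865, -0.63209423]]), 't': array([-0.48919949,  0.20974566,  0.76083987])}
```

View pics/top0.png

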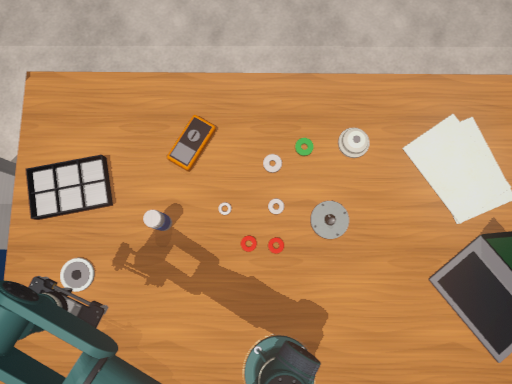

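View pics/side0.png

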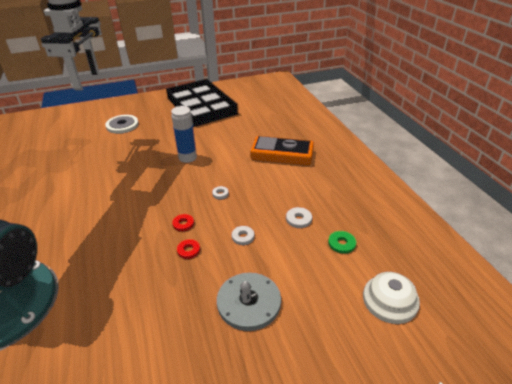

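The top view shows three pale rings: (272,163), (276,206) and (225,209). The look-alikes are red rings at (249,243) and (276,245), a green ring at (304,147), and a larger white roll at (77,274). The stand is at (330,220). By size I take wide=(272,163), middle=(276,206), narrow=(225,209), and I'll check this with a crop.

```bash
cat > h.py <<'E'
from bench import sensors, eyes, job
import cv2,numpy as np
def ray(n,uv,z,c=None):
    c=c or eyes.get_calibration(n); R,t=c["R"],c["t"]
    d=R.T@np.linalg.inv(c["mtx"])@np.array([uv[0],uv[1],1.]); o=-R.T@t
    return o+d*(z-o[2])/d[2]
def proj(n,X,c=None):
    c=c or eyes.get_calibration(n); p=c["mtx"]@(c["R"]@np.array(X)+c["t"]); return p[:2]/p[2]
E
python3 - <<'E'
from h import *
im=cv2.imread("pics/top0.png"); hsv=cv2.cvtColor(im,cv2.COLOR_BGR2HSV)
m=((hsv[...,1]<60)&(hsv[...,2]>120)).astype(np.uint8)
cs,_=cv2.findContours(m,cv2.RETR_EXTERNAL,cv2.CHAIN_APPROX_NONE)
for c in cs:
    if len(c)<15: continue
    (x,y),(a,b),_=cv2.fitEllipse(c)
    if 200<x<360 and 130<y<250: print((x,y),a,b,cv2.contourArea(c),ray("top",(x,y),.011), 'mm',a*2.95)
g=((hsv[...,1]<60)&(hsv[...,2]>60)).astype(np.uint8)
cs,_=cv2.findContours(g,cv2.RETR_EXTERNAL,cv2.CHAIN_APPROX_NONE)
for c in cs:
    if len(c)<80: continue
    (x,y),(a,b),_=cv2.fitEllipse(c)
    if 300<x<360 and 190<y<250: print("foot",(x,y),a,b,ray("top",(x,y),.014))
cv2.imwrite("pics/topc.png",cv2.resize(im[120:265,205:365],None,fx=5,fy=4.14 if 0 else 4,interpolation=cv2.INTER_CUBIC))
c=eyes.get_calibration("wrist"); print(c, -c["R"].T@c["t"])
E
```

```text
(224.52749633789062, 208.30491638183594) 11.417702674865723 11.676553726196289 103.0 [0.48667577 0.1690773  0.011     ] mm 33.682222890853886
(329.3486633300781, 219.40769958496094) 36.83938217163086 37.45201873779297 1082.0 [ 0.45386523 -0.16010715  0.011     ] mm 108.67617740631104
(275.64337158203125, 205.97171020507812) 14.39793872833252 15.325660705566406 172.0 [0.49515335 0.00817683 0.011     ] mm 42.473919248580934
(272.1457824707031, 162.87554931640625) 17.154333114624023 17.861854553222656 238.5 [0.63437196 0.01915337 0.011     ] mm 50.605282688140875
(353.3846740722656, 142.17442321777344) 28.847780227661133 29.79176139831543 673.5 [ 0.70498725 -0.24403619  0.011     ] mm 85.10095167160034
foot (329.3486633300781, 219.40769958496094) 36.83938217163086 37.45201873779297 [ 0.45358502 -0.15954377  0.014     ]
{'mtx': array([[338.49127211,   0.        , 257.37331244],
       [  0.        , 338.49127211, 188.93001302],
       [  0.        ,   0.        ,   1.        ]]), 'R': array([[ 0.41017076,  0.91200512, -0.00257085],
       [ 0.88130929, -0.39563705,  0.25838975],
       [ 0.23463565, -0.10824963, -0.96603733]]), 't': array([-0.5501533 , -0.0274245 ,  0.39160446])} [0.1579419  0.53328352 0.38397638]
```

View pics/topc.png

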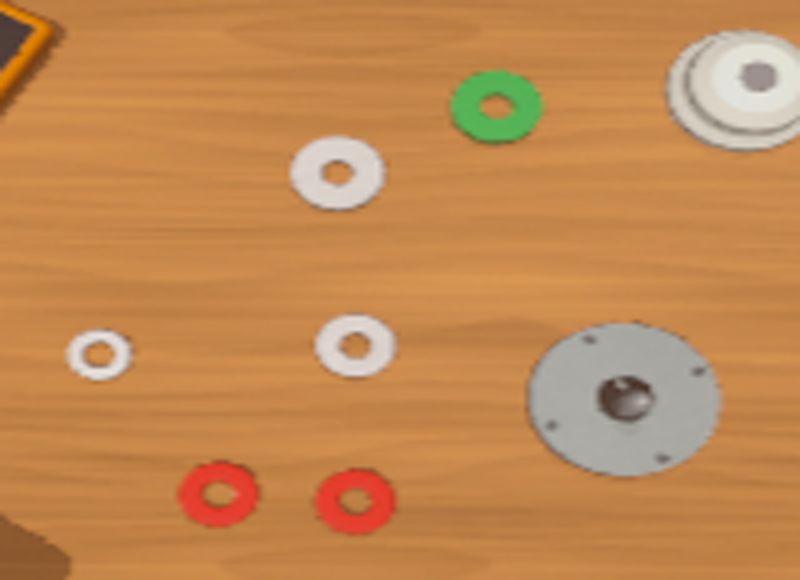

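{"op": "arm_command", "data": {
  "series": [
    [1,0,0,0,0,0,0.1435],
    [1,0,0,0,0,0,0.1435],
    [1,0,0,0,0,0,0.1435],
    [1,0,0,0,0,0,0.1435],
    [1,0,0,0,0,0,0.1435],
    [1,0,0,0,0,0,0.1435],
    [1,0,0,0,0,0,0.1435],
    [1,0,0,0,0,0,0.1435],
    [1,-3.7,3.1,0,0,0,0],
    [1,-3.7,3.1,0,0,0,0],
    [1,-3.7,3.1,0,0,0,0],
    [1,-3.7,3.1,0,0,0,0],
    [1,-3.7,3.1,0,0,0,0],
    [1,-3.7,3.1,0,0,0,0],
    [1,-3.7,3.1,0,0,0,0],
    [1,-3.7,3.1,0,0,0,0],
    [1,-3.7,3.1,0,0,0,0],
    [1,-3.7,3.1,0,0,0,0],
    [1,-3.7,3.1,0,0,0,0],
    [1,-3.7,3.1,0,0,0,0]
  ]
}}

```text
time: 2.1
tool_pos: [0.5984, 0.0558, 0.2049]
ee_rot: [-3.141, -0.0, 1.571]
wrist_force: [0.2, 0.7, 0.1]
width: 0.0936
```

{"op": "arm_command", "data": {
  "series": [
    [1,-3,3,2,0,0,0],
    [1,0,0,3,0,0,0],
    [1,0,0,0,0,0,0],
    [1,0,0,0,0,0,0],
    [1,0,0,0,0,0,0]
  ]
}}

```text
time: 2.6
tool_pos: [0.6281, 0.0284, 0.1575]
ee_rot: [3.139, -0.0, 1.572]
wrist_force: [0.0, 0.3, 0.6]
width: 0.094
```

```bash
cat >> h.py <<'E'
def rings(im,c,z,smin=60,vmin=130):
    hsv=cv2.cvtColor(im,cv2.COLOR_BGR2HSV)
    m=((hsv[...,1]<smin)&(hsv[...,2]>vmin)).astype(np.uint8)
    cs,h=cv2.findContours(m,cv2.RETR_CCOMP,cv2.CHAIN_APPROX_NONE)
    for k,q in enumerate(cs):
        if len(q)<30: continue
        (x,y),(a,b),_=cv2.fitEllipse(q)
        if a<15 or b/a>1.6: continue
        P=cv2.convexHull(q)[:,0,:]; W=np.array([ray(None,p,z,c)[:2] for p in q[:,0,:]])
        (wx,wy),r=cv2.minEnclosingCircle(W.astype(np.float32))
        print("hole" if h[0][k][3]>=0 else "blob",np.round((x,y,a,b),1),"ctr",np.round(ray(None,(x,y),z,c)[:2],4),"circ",np.round((wx,wy,r),4))
def st():
    o=sensors.get_obs(); print({k:np.round(o[k],4) for k in("time","tool_pos","ee_rot","wrist_force","width")}); return o
E
python3 - <<'E'
from h import *
st(); c=eyes.get_calibration("wrist"); im=eyes.snapshot("wrist"); cv2.imwrite("pics/w1.png",im)
rings(im,c,.012)
E
```

```text
{'time': np.float64(2.6), 'tool_pos': array([0.6281, 0.0284, 0.1575]), 'ee_rot': array([ 3.1388e+00, -1.0000e-04,  1.5720e+00]), 'wrist_force': array([0.013 , 0.2765, 0.5836]), 'width': np.float64(0.094)}
blob [123.6 195.   44.3  49.6] ctr [0.4956 0.0109] circ [0.4957 0.0105 0.0248]
hole [123.5 195.4  20.8  23.4] ctr [0.4955 0.0105] circ [0.4955 0.0104 0.0118]
blob [263.8 182.9  54.7  59. ] ctr [0.6355 0.0235] circ [0.6352 0.022  0.0297]
hole [263.2 184.5  21.3  22.3] ctr [0.635  0.0219] circ [0.6349 0.0218 0.0114]
blob [95.8 19.5 41.9 46.5] ctr [0.4875 0.1709] circ [0.4877 0.1715 0.0197]
hole [95.7 18.2 24.6 28.8] ctr [0.4875 0.1719] circ [0.4876 0.1716 0.0117]
```

View pics/w1.png

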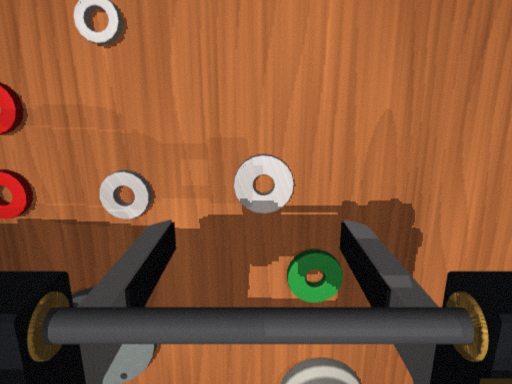

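Confirmed: wide at px (263,184), middle at (123,195), narrow at (96,19). Their measured radii are 29.7, 24.8 and 19.7 mm. Next I grasp the wide ring.

{"op": "arm_command", "data": {
  "series": [
    [1,-0.65,0.7,2,0,0,0],
    [1,0,0,4,0,0,0],
    [1,0,0,4,0,0,0],
    [1,0,0,3,0,0,0],
    [1,0,0,1.2,0,0,0],
    [1,0,0,1,0,0,0],
    [1,0,0,0,0,0,0],
    [1,0,0,0,0,0,0],
    [0.4,0,0,0,0,0,0],
    [0.4,0,0,0,0,0,0],
    [0.4,0,0,0,0,0,0],
    [0.4,0,0,0,0,0,0],
    [0.4,0,0,0,0,0,0]
  ]
}}

```text
time: 3.95
tool_pos: [0.6348, 0.0211, 0.0037]
ee_rot: [3.141, -0.0, 1.571]
wrist_force: [0.2, 0.4, 0.4]
width: 0.0597
```

{"op": "arm_command", "data": {
  "series": [
    [0.4,0,0,-4,0,0,0],
    [0.4,0,0,-4,0,0,0],
    [0.4,0,0,-4,0,0,0],
    [0.4,-3,-2.25,0,0,0,0],
    [0.4,-3,-2.25,0,0,0,0],
    [0.4,-3,-2.25,0,0,0,0],
    [0.4,-3,-2.25,0,0,0,0],
    [0.4,-3,-2.25,0,0,0,0],
    [0.4,-3,-2.25,0,0,0,0],
    [0.4,-3,-2.25,0,0,0,0],
    [0.4,-3,-2.25,0,0,0,0],
    [0.4,0,0,0,0,0,0],
    [0.4,0,0,0,0,0,0],
    [0.4,0,0,0,0,0,0]
  ]
}}

```text
time: 5.35
tool_pos: [0.4551, -0.2182, 0.1234]
ee_rot: [3.141, -0.001, 1.571]
wrist_force: [0.2, 0.4, -1.4]
width: 0.0595
```

```bash
python3 - <<'E'
from h import *
st(); c=eyes.get_calibration("wrist"); im=eyes.snapshot("wrist"); cv2.imwrite("pics/w2.png",im)
np.savez("pics/c2.npz",**c)
rings(im,c,.016,60,70)
print(proj(None,(.4536,-.1595,.066),c))
E
```

```text
{'time': np.float64(5.35), 'tool_pos': array([ 0.4551, -0.2182,  0.1234]), 'ee_rot': array([ 3.1413e+00, -7.0000e-04,  1.5714e+00]), 'wrist_force': array([ 0.1789,  0.4156, -1.3583]), 'width': np.float64(0.0595)}
hole [257.5 237.4  30.1  38.3] ctr [ 0.456  -0.2648] circ [ 0.456  -0.2664  0.0182]
hole [256.  117.   42.1  42.6] ctr [ 0.4546 -0.1572] circ [ 0.4539 -0.1578  0.0186]
[254.137246   124.26606414]
```

View pics/w2.png

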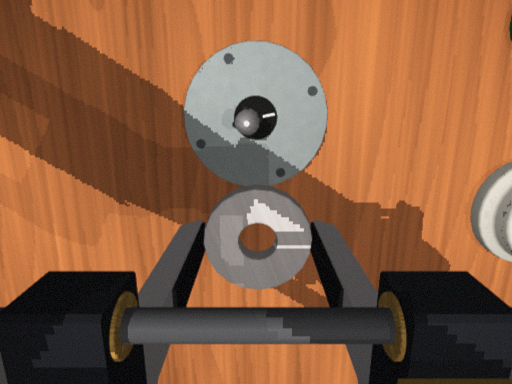

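```bash
python3 - <<'E'
from h import *
im=cv2.imread("pics/w2.png"); c=dict(np.load("pics/c2.npz"))
cv2.imwrite("pics/w2c.png",cv2.resize(im[85:155,215:295],None,fx=8,fy=8,interpolation=cv2.INTER_NEAREST))
g=cv2.cvtColor(im,cv2.COLOR_BGR2GRAY)
print(g[100:142:2,230:282:2])
for z in (.119,.131): print(ray(None,(257.5,237.4),z,c))
hsv=cv2.cvtColor(im,cv2.COLOR_BGR2HSV)
E
```

```text
[[178 178 175 176 181 175  71  31  22  28  30  32  28  23  34  33  31  29
   28  79 172 173 174 174 171 175]
 [180 177 177 178 173  72  25  28  35  32  26  32  28  28  27  29  31  29
   32  33  60 171 176 171 174 171]
 [183 177 177 180 104  28  32  31  24  29  26  31  35  33  34  33  31  27
   28  32  28  89 172 174 175 171]
 [182 179 166 138  29  27  30  36  33  27  25  27  33  33  32  32  27  35
   33  30  27  26 145 173 175 176]
 [170 172 162  53  30  26  36  51  46  34  53  35  24  30  29  30  30  28
   30  32  31  28  50 177 171 169]
 [164 162 151  29  28  34  68  95  93  91  90  78  50  28  29  28  31  33
   28  29  32  29  24 145 174 174]
 [164 163 120  24  37  86 107 114 103 109 100  90  80  62  32  28  28  25
   28  36  46  75  75  92 174 171]
 [162 162  67  31  98 113 117 119 124 121 113  97  84  74  33  25  44 113
  195 214 231 241 216  66 176 174]
 [162 162  62  76 112 128 129 134 131 122 118 108  94  75  34  33 115 242
  201 187 134  97  51  47 169 177]
 [161 166  57 110 131 137 145 147 142 140 125 105  94  80  69  40  37  51
   35  29  23  32  30  53 174 172]
 [156 160 
[... 565 characters left out ...]
106 106 108  99  99  89  58  18  18  17  23
   18  18  18  59 171 170 169 170]
 [168 174 173 174 161  94  85  85  90  88  89  80  56  23  17  17  16  17
   18  16  36 155 173 171 172 171]
 [172 171 172 171 172 162  87  63  63  70  65  36  23  15  19  21  20  20
   22  27 107 175 172 170 174 171]
 [178 178 176 174 174 168 167  98  29  26  29  12  13  14  19  13  13  18
   54 114 171 175 170 169 169 168]
 [175 177 174 173 170 106 100  98  84  74  56  38  34  22  24  33  61  86
  116 171 168 171 170 168 171 166]
 [178 174 171 172 134  99  99  97  94  99 137 116 123 144 144 148 145 151
  148 164 170 171 169 171 167 167]]
[ 0.4559946  -0.22080293  0.119     ]
[ 0.45599508 -0.21567061  0.131     ]
```

View pics/w2c.png

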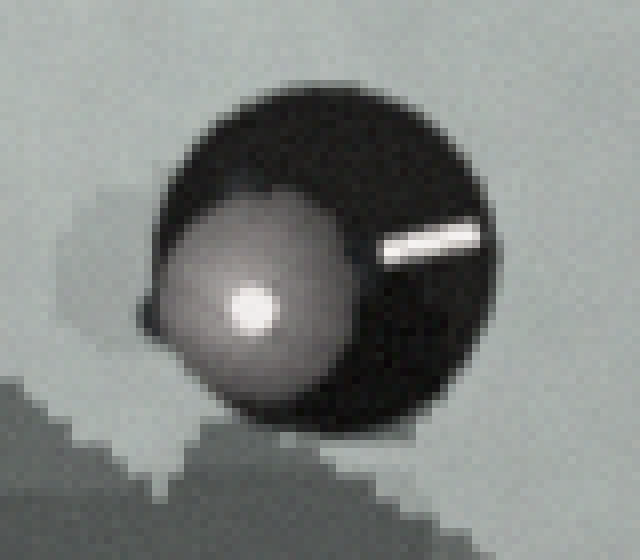

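```bash
python3 - <<'E'
from h import *
im=cv2.imread("pics/w2.png"); c=dict(np.load("pics/c2.npz"))
print("axis@.056",ray(None,(247.1,121.7),.056,c),"tip",ray(None,(246.8,124),.066,c),"bush",ray(None,(256,117),.016,c))
# foot outline by circle points
f=np.array([ray(None,p,.016,c)[:2] for p in [(257,41),(185,112),(327,114)]]);print(f, (f[1]+f[2])/2)
# ring bore: far-side arcs; centre of ring outer top edge
print("ring L/R/bottom top face", [ray(None,p,.1315,c)[:2].round(4) for p in [(204,238),(311,238),(257,288)]],[ray(None,p,.1315,c)[:2].round(4) for p in [(257,186)]], ray(None,(257,186),.1195,c)[:2])
E
```

```text
axis@.056 [ 0.44845502 -0.15842489  0.056     ] tip [ 0.44854282 -0.15932365  0.066     ] bush [ 0.45464992 -0.15722164  0.016     ]
[[ 0.45545097 -0.09873853]
 [ 0.3959072  -0.15321813]
 [ 0.51346341 -0.15473885]] [ 0.4546853  -0.15397849]
ring L/R/bottom top face [array([ 0.4268, -0.2158]), array([ 0.4852, -0.2158]), array([ 0.4557, -0.2465])] [array([ 0.4557, -0.1865])] [ 0.45568737 -0.18961168]
```

Image w2 shows the held ring's bore at px (257,237), the bush at (256,117) and the arbor at (247,122). The arbor is therefore about 6.2 mm to -x of the foot centre, consistent with the 6 mm spec.

{"op": "arm_command", "data": {
  "series": [
    [0.4,3,-0.4,0,0,0,0],
    [0.4,2.8,-0.35,1,0,0,0],
    [0.4,0,0,2,0,0,0],
    [0.4,0,0,1,0,0,0],
    [0.4,0,0,0.7,0,0,0],
    [0.4,0,0,0,0,0,0],
    [0.4,0,0,0,0,0,0]
  ]
}}

```text
time: 6.1
tool_pos: [0.4476, -0.1613, 0.0768]
ee_rot: [3.141, 0.0, 1.57]
wrist_force: [0.2, -1.0, -0.9]
width: 0.0596
```

{"op": "arm_command", "data": {
  "series": [
    [0.4,0,0,0.4,0,0,0],
    [0.4,0,0,0.4,0,0,0],
    [0.4,0,0,0,0,0,0]
  ]
}}

```text
time: 6.4
tool_pos: [0.4469, -0.1609, 0.068]
ee_rot: [-3.141, -0.001, 1.57]
wrist_force: [-0.3, 0.1, -0.1]
width: 0.0598
```

{"op": "arm_command", "data": {
  "series": [
    [0.4,0.1,0,0.3,0,0,0],
    [0.4,0,0,0.3,0,0,0],
    [0.4,0,0,0,0,0,0]
  ]
}}

```text
time: 6.7
tool_pos: [0.4468, -0.1597, 0.0619]
ee_rot: [-3.141, -0.001, 1.571]
wrist_force: [-0.2, -0.8, -1.4]
width: 0.0593
```

{"op": "arm_command", "data": {
  "series": [
    [0.4,0,0,0.3,0,0,0],
    [0.4,0,0,0.2,0,0,0],
    [0.4,0,0,0,0,0,0]
  ]
}}

```text
time: 7.0
tool_pos: [0.4469, -0.1597, 0.057]
ee_rot: [-3.141, -0.0, 1.571]
wrist_force: [0.2, 0.5, -1.4]
width: 0.0596
```

{"op": "arm_command", "data": {
  "series": [
    [0.4,0,0,0.3,0,0,0],
    [0.4,0,0,0.3,0,0,0],
    [0.4,0,0,0.3,0,0,0],
    [0.4,0,0,0,0,0,0]
  ]
}}

```text
time: 7.4
tool_pos: [0.4474, -0.1601, 0.0481]
ee_rot: [3.141, 0.0, 1.571]
wrist_force: [2.5, -1.2, -1.8]
width: 0.0596
```

{"op": "arm_command", "data": {
  "series": [
    [0.4,0,0,0.3,0,0,0],
    [0.4,0,0,0.3,0,0,0],
    [0.4,0,0,0.3,0,0,0],
    [0.4,0,0,0.3,0,0,0],
    [0.4,0,0,0,0,0,0]
  ]
}}

```text
time: 7.9
tool_pos: [0.4475, -0.1597, 0.0361]
ee_rot: [3.141, -0.001, 1.571]
wrist_force: [2.4, 0.6, -0.6]
width: 0.0597
```

{"op": "arm_command", "data": {
  "series": [
    [0.4,0,0.04,0.3,0,0,0],
    [0.4,0,0,0.3,0,0,0],
    [0.4,0,0,0.3,0,0,0],
    [0.4,0,0,0.3,0,0,0],
    [0.4,0,0,0,0,0,0]
  ]
}}

```text
time: 8.4
tool_pos: [0.4475, -0.1597, 0.0238]
ee_rot: [-3.141, -0.001, 1.571]
wrist_force: [2.0, 0.6, -0.6]
width: 0.0593
```

{"op": "arm_command", "data": {
  "series": [
    [0.4,0,0,0.15,0,0,0],
    [0.4,0,0,0.15,0,0,0],
    [0.4,0,0,0,0,0,0]
  ]
}}

```text
time: 8.7
tool_pos: [0.4474, -0.1599, 0.0209]
ee_rot: [-3.141, -0.0, 1.571]
wrist_force: [0.9, 0.1, 0.4]
width: 0.0592
```

{"op": "arm_command", "data": {
  "series": [
    [0.4,0,0,0.1,0,0,0],
    [0.4,0,0,0.05,0,0,0],
    [0.4,0,0,0,0,0,0]
  ]
}}

```text
time: 9.0
tool_pos: [0.4476, -0.1601, 0.0199]
ee_rot: [-3.142, 0.0, 1.571]
wrist_force: [1.1, 0.6, 2.2]
width: 0.0591
```

{"op": "arm_command", "data": {
  "series": [
    [0.4,0,0,0.08,0,0,0],
    [0.4,0,0,0,0,0,0]
  ]
}}

```text
time: 9.2
tool_pos: [0.4477, -0.1601, 0.0196]
ee_rot: [3.141, 0.0, 1.571]
wrist_force: [-0.8, 0.9, 5.4]
width: 0.0595
```

{"op": "arm_command", "data": {
  "series": [
    [1,0,0,0,0,0,0],
    [1,0,0,0,0,0,0],
    [1,0,0,0,0,0,0],
    [1,0,0,-3,0,0,0],
    [1,0,0,-4,0,0,0],
    [1,0,0,-4,0,0,0],
    [1,4.25,1.2,-2,0,0,0],
    [1,4.25,1.2,0,0,0,0],
    [1,4.25,1.2,0,0,0,0],
    [1,4.25,1.2,0,0,0,0],
    [1,0,0,0,0,0,0],
    [1,0,0,0,0,0,0],
    [1,0,0,0,0,0,0]
  ]
}}

```text
time: 10.5
tool_pos: [0.4952, 0.0092, 0.1488]
ee_rot: [-3.141, 0.001, 1.57]
wrist_force: [-0.1, 0.5, -0.5]
width: 0.0941
```

```bash
python3 - <<'E'
from h import *
st(); c=eyes.get_calibration("wrist"); im=eyes.snapshot("wrist"); rings(im,c,.012)
im=eyes.snapshot("top"); s=eyes.snapshot("side")
print("home top px",proj("top",(.4545,-.16,.022)),"side",proj("side",(.4545,-.16,.022)))
cv2.imwrite("pics/chk1.png",np.hstack([cv2.resize(im[190:250,300:360],(390,390),interpolation=cv2.INTER_CUBIC),cv2.resize(s[255:345,205:295],(390,390),interpolation=cv2.INTER_CUBIC)]))
E
```

```text
{'time': np.float64(10.5), 'tool_pos': array([0.4952, 0.0092, 0.1488]), 'ee_rot': array([-3.1407e+00,  5.0000e-04,  1.5699e+00]), 'wrist_force': array([-0.0629,  0.5126, -0.5382]), 'width': np.float64(0.0941)}
blob [257.  177.9  48.2  50.4] ctr [0.4954 0.0113] circ [0.4954 0.0106 0.0248]
hole [256.8 178.7  21.9  23.1] ctr [0.4952 0.0105] circ [0.4951 0.0106 0.0115]
home top px [329.96591431 218.87780522] side [249.037707   294.91710836]
```

View pics/chk1.png

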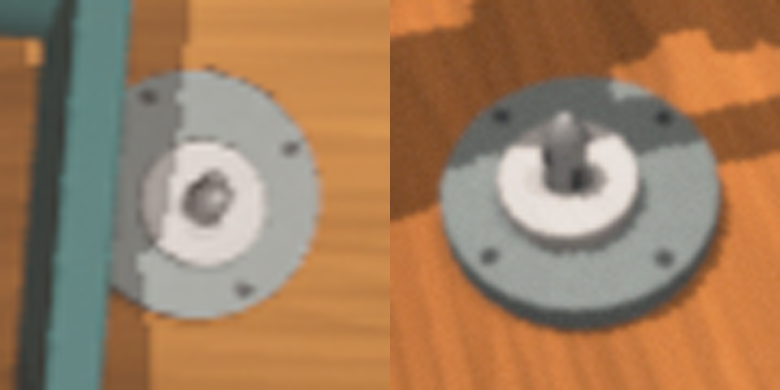

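The crop shows the wide ring lying flat on the foot around the arbor. Next I grasp the middle ring.

{"op": "arm_command", "data": {
  "series": [
    [1,0.12,0,3,0,0,0],
    [1,0,0,4,0,0,0],
    [1,0,0,4,0,0,0],
    [1,0,0,2.5,0,0,0],
    [1,0,0,1,0,0,0],
    [1,0,0,0,0,0,0],
    [1,0,0,0,0,0,0],
    [0.3,0,0,0,0,0,0],
    [0.3,0,0,0,0,0,0],
    [0.3,0,0,0,0,0,0],
    [0.3,0,0,0,0,0,0],
    [0.3,0,0,0,0,0,0],
    [0.3,0,0,0,0,0,0]
  ]
}}

```text
time: 11.95
tool_pos: [0.4956, 0.0114, 0.0042]
ee_rot: [3.142, -0.0, 1.571]
wrist_force: [-0.3, -0.4, 0.6]
width: 0.0495
```

{"op": "arm_command", "data": {
  "series": [
    [0.3,0,0,-4,0,0,0],
    [0.3,0,0,-4,0,0,0],
    [0.3,0,0,-2,0,0,0],
    [0.3,-4.25,-1.19,0,0,0,0],
    [0.3,-4.25,-1.19,0,0,0,0],
    [0.3,-4.25,-1.19,0,0,0,0],
    [0.3,-4.25,-1.19,0,0,0,0],
    [0.3,0,0,0,0,0,0],
    [0.3,0,0,1.5,0,0,0],
    [0.3,0,0,1,0,0,0],
    [0.3,0,0,0,0,0,0],
    [0.3,0,0,0,0,0,0]
  ]
}}

```text
time: 13.15
tool_pos: [0.448, -0.1579, 0.0788]
ee_rot: [-3.141, -0.001, 1.572]
wrist_force: [-0.5, 0.3, -0.8]
width: 0.0495
```

{"op": "arm_command", "data": {
  "series": [
    [0.3,-0.1,0,0.4,0,0,0],
    [0.3,0,0,0.4,0,0,0],
    [0.3,0,0,0.3,0,0,0],
    [0.3,0,0,0.3,0,0,0],
    [0.3,0,0,0,0,0,0]
  ]
}}

```text
time: 13.65
tool_pos: [0.4476, -0.1595, 0.0646]
ee_rot: [-3.141, -0.001, 1.571]
wrist_force: [0.1, -0.6, -0.5]
width: 0.0493
```

{"op": "arm_command", "data": {
  "series": [
    [0.3,0,0,0.3,0,0,0],
    [0.3,0,0,0.3,0,0,0],
    [0.3,0,0,0.3,0,0,0],
    [0.3,0,0,0,0,0,0]
  ]
}}

```text
time: 14.05
tool_pos: [0.4476, -0.1593, 0.0555]
ee_rot: [-3.141, -0.001, 1.571]
wrist_force: [0.1, 0.7, -1.2]
width: 0.0496
```

Past the cone. The ring should be home at TCP z ≈ 0.032.

{"op": "arm_command", "data": {
  "series": [
    [0.3,0,0,0.3,0,0,0],
    [0.3,0,0,0.3,0,0,0],
    [0.3,0,0,0.3,0,0,0],
    [0.3,0,0,0.3,0,0,0],
    [0.3,0,0,0,0,0,0]
  ]
}}

```text
time: 14.55
tool_pos: [0.4479, -0.1593, 0.0442]
ee_rot: [-3.141, -0.001, 1.571]
wrist_force: [-1.6, 2.7, 2.0]
width: 0.0496
```

{"op": "arm_command", "data": {
  "series": [
    [0.3,0,0,0.3,0,0,0],
    [0.3,0,0,0.3,0,0,0],
    [0.3,0,0,0.2,0,0,0],
    [0.3,0,0,0.15,0,0,0],
    [0.3,0,0,0,0,0,0]
  ]
}}

```text
time: 15.05
tool_pos: [0.448, -0.1588, 0.0343]
ee_rot: [-3.142, -0.002, 1.571]
wrist_force: [0.2, 5.6, 1.0]
width: 0.0497
```

{"op": "arm_command", "data": {
  "series": [
    [0.3,0.06,0,0.1,0,0,0],
    [0.3,0,0,0.1,0,0,0],
    [0.3,0,0,0,0,0,0]
  ]
}}

```text
time: 15.35
tool_pos: [0.4482, -0.1586, 0.0325]
ee_rot: [3.141, -0.001, 1.571]
wrist_force: [-1.0, 5.5, 2.4]
width: 0.0491
```

{"op": "arm_command", "data": {
  "series": [
    [0.3,0,0,0.08,0,0,0],
    [0.3,0,0,0,0,0,0]
  ]
}}

```text
time: 15.55
tool_pos: [0.4482, -0.1585, 0.0322]
ee_rot: [3.141, -0.001, 1.571]
wrist_force: [-1.4, 6.0, 4.1]
width: 0.0494
```

{"op": "arm_command", "data": {
  "series": [
    [0.3,0,0,0.08,0,0,0],
    [0.3,0,0,0,0,0,0]
  ]
}}

```text
time: 15.75
tool_pos: [0.4482, -0.1585, 0.0321]
ee_rot: [3.141, -0.001, 1.571]
wrist_force: [-2.9, 6.7, 8.6]
width: 0.0495
```

{"op": "arm_command", "data": {
  "series": [
    [1,0,0,0,0,0,0],
    [1,0,0,0,0,0,0],
    [1,0,0,0,0,0,0],
    [1,0,0,-3,0,0,0],
    [1,0,0,-4,0,0,0],
    [1,0,0,-4,0,0,0],
    [1,4.7,0.56,-1,0,0,0],
    [1,4.7,0.56,0,0,0,0],
    [1,4.7,0.56,0,0,0,0],
    [1,4.7,0.56,0,0,0,0],
    [1,4.7,0.56,0,0,0,0],
    [1,4.7,0.56,0,0,0,0],
    [1,4.7,0.56,0,0,0,0],
    [1,0,0,0,0,0,0],
    [1,0,0,0,0,0,0],
    [1,0,0,0,0,0,0]
  ]
}}

```text
time: 17.35
tool_pos: [0.4873, 0.1686, 0.1508]
ee_rot: [-3.141, 0.001, 1.57]
wrist_force: [-0.0, -0.2, 0.4]
width: 0.0939
```

```bash
python3 - <<'E'
from h import *
st(); c=eyes.get_calibration("wrist"); im=eyes.snapshot("wrist"); rings(im,c,.012)
print("can",ray("top",(152,216),.15))
im=eyes.snapshot("top"); s=eyes.snapshot("side")
cv2.imwrite("pics/chk2.png",np.hstack([cv2.resize(im[190:250,300:360],(390,390),interpolation=cv2.INTER_CUBIC),cv2.resize(s[255:345,205:295],(390,390),interpolation=cv2.INTER_CUBIC)]))
E
```

```text
{'time': np.float64(17.35), 'tool_pos': array([0.4873, 0.1686, 0.1508]), 'ee_rot': array([-3.1415e+00,  1.0000e-03,  1.5696e+00]), 'wrist_force': array([-0.0497, -0.2364,  0.4395]), 'width': np.float64(0.0939)}
blob [256.7 175.6  38.8  39.6] ctr [0.4873 0.1724] circ [0.4873 0.172  0.0198]
hole [256.5 175.9  22.1  23. ] ctr [0.4872 0.1721] circ [0.4871 0.1721 0.0116]
can [0.44710338 0.35963812 0.15      ]
```

View pics/chk2.png

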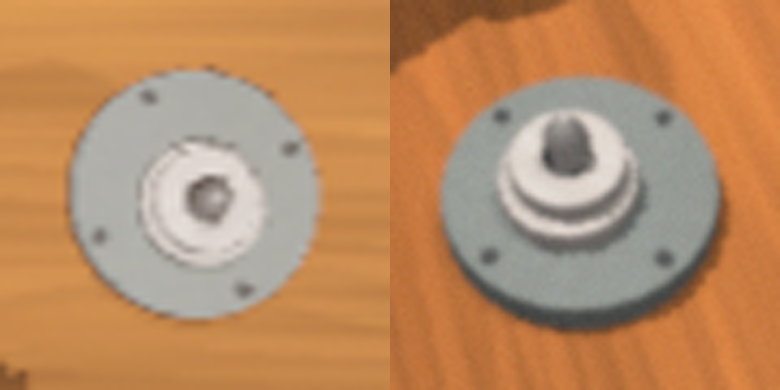

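The middle ring sits flat on the wide one. Next is the narrow ring.

{"op": "arm_command", "data": {
  "series": [
    [1,0.32,0,3,0,0,0],
    [1,0,0,4,0,0,0],
    [1,0,0,4,0,0,0],
    [1,0,0,2.7,0,0,0],
    [1,0,0,1,0,0,0],
    [1,0,0,0,0,0,0],
    [1,0,0,0,0,0,0],
    [0.2,0,0,0,0,0,0],
    [0.2,0,0,0,0,0,0],
    [0.2,0,0,0,0,0,0],
    [0.2,0,0,0,0,0,0],
    [0.2,0,0,0,0,0,0],
    [0.2,0,0,0,0,0,0],
    [0.2,0,0,0,0,0,0]
  ]
}}

```text
time: 18.9
tool_pos: [0.4871, 0.1731, 0.004]
ee_rot: [-3.141, -0.0, 1.571]
wrist_force: [0.5, 0.5, -0.0]
width: 0.0413
```

{"op": "arm_command", "data": {
  "series": [
    [0.2,0,0,0,0,0,0],
    [0.2,0,0,-4,0,0,0],
    [0.2,0,0,-4,0,0,0],
    [0.2,0,0,-2,0,0,0],
    [0.2,-4.73,-0.56,0,0,0,0],
    [0.2,-4.73,-0.56,0,0,0,0],
    [0.2,-4.73,-0.56,0,0,0,0],
    [0.2,-4.73,-0.56,0,0,0,0],
    [0.2,-4.73,-0.56,0,0,0,0],
    [0.2,-4.73,-0.56,0,0,0,0],
    [0.2,-4.73,-0.56,0,0,0,0],
    [0.2,0,0,0,0,0,0],
    [0.2,0,0,1.5,0,0,0],
    [0.2,0,0,1,0,0,0],
    [0.2,0,0,0,0,0,0],
    [0.2,0,0,0,0,0,0]
  ]
}}

```text
time: 20.5
tool_pos: [0.4479, -0.1571, 0.0788]
ee_rot: [-3.141, -0.001, 1.572]
wrist_force: [0.1, -1.7, -0.3]
width: 0.0392
```

{"op": "arm_command", "data": {
  "series": [
    [0.2,-0.1,0,0.4,0,0,0],
    [0.2,0,0,0.4,0,0,0],
    [0.2,0,0,0.3,0,0,0],
    [0.2,0,0,0.3,0,0,0],
    [0.2,0,0,0,0,0,0]
  ]
}}

```text
time: 21.0
tool_pos: [0.4476, -0.1588, 0.0645]
ee_rot: [-3.141, -0.001, 1.571]
wrist_force: [0.6, -0.0, 0.4]
width: 0.0389
```

{"op": "arm_command", "data": {
  "series": [
    [0.2,0,0,0.3,0,0,0],
    [0.2,0,0,0.3,0,0,0],
    [0.2,0,0,0.3,0,0,0],
    [0.2,0,0,0,0,0,0]
  ]
}}

```text
time: 21.4
tool_pos: [0.4476, -0.1588, 0.0554]
ee_rot: [-3.141, -0.001, 1.571]
wrist_force: [-0.2, 0.5, -0.7]
width: 0.039
```

{"op": "arm_command", "data": {
  "series": [
    [0.2,0.04,0,0.3,0,0,0],
    [0.2,0,0,0.3,0,0,0],
    [0.2,0,0,0.25,0,0,0],
    [0.2,0,0,0,0,0,0]
  ]
}}

```text
time: 21.8
tool_pos: [0.4479, -0.1588, 0.0472]
ee_rot: [-3.141, 0.0, 1.571]
wrist_force: [0.4, -0.2, -0.2]
width: 0.0388
```

{"op": "arm_command", "data": {
  "series": [
    [0.2,0,0,0.15,0,0,0],
    [0.2,0,0,0.1,0,0,0],
    [0.2,0,0,0,0,0,0]
  ]
}}

```text
time: 22.1
tool_pos: [0.448, -0.1588, 0.0451]
ee_rot: [3.141, 0.0, 1.571]
wrist_force: [-0.8, -0.7, 1.7]
width: 0.0393
```

{"op": "arm_command", "data": {
  "series": [
    [0.2,0,0,0.1,0,0,0],
    [0.2,0,0,0.05,0,0,0],
    [0.2,0,0,0,0,0,0]
  ]
}}

```text
time: 22.4
tool_pos: [0.4481, -0.1587, 0.044]
ee_rot: [3.141, 0.0, 1.571]
wrist_force: [-1.3, -0.3, 4.4]
width: 0.0391
```

{"op": "arm_command", "data": {
  "series": [
    [0.2,0,0,0.08,0,0,0],
    [0.2,0,0,0,0,0,0]
  ]
}}

```text
time: 22.6
tool_pos: [0.4481, -0.1588, 0.0439]
ee_rot: [3.141, 0.0, 1.571]
wrist_force: [-3.7, 1.0, 8.9]
width: 0.0392
```

Seated: the TCP stopped at 0.0439 with the force rising. Release and retreat.

{"op": "arm_command", "data": {
  "series": [
    [1,0,0,0,0,0,0],
    [1,0,0,0,0,0,0],
    [1,0,0,0,0,0,0],
    [1,0,0,-3,0,0,0],
    [1,0,0,-4,0,0,0],
    [1,0,0,-4,0,0,0],
    [1,4.5,0,0,0,0,0],
    [1,4.5,0,0,0,0,0],
    [1,4.5,0,0,0,0,0],
    [1,4.5,0,0,0,0,0],
    [1,0,0,0,0,0,0],
    [1,0,0,0,0,0,0]
  ]
}}

```text
time: 23.8
tool_pos: [0.4478, 0.0221, 0.1523]
ee_rot: [-3.141, 0.0, 1.574]
wrist_force: [-0.6, 0.7, -0.1]
width: 0.0942
```

```bash
python3 - <<'E'
from h import *
st()
im=eyes.snapshot("top"); s=eyes.snapshot("side")
cv2.imwrite("pics/chk3.png",np.hstack([cv2.resize(im[190:250,300:360],(390,390),interpolation=cv2.INTER_CUBIC),cv2.resize(s[255:345,205:295],(390,390),interpolation=cv2.INTER_CUBIC)]))
E
```

```text
{'time': np.float64(23.8), 'tool_pos': array([0.4478, 0.0221, 0.1523]), 'ee_rot': array([-3.1412e+00,  4.0000e-04,  1.5736e+00]), 'wrist_force': array([-0.5856,  0.691 , -0.1113]), 'width': np.float64(0.0942)}
```

View pics/chk3.png

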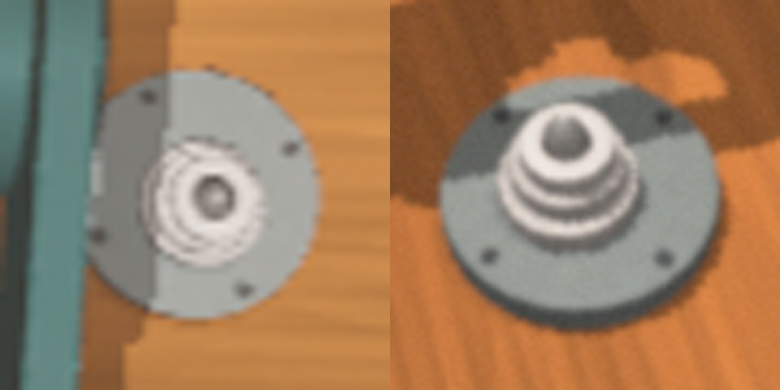

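The crop shows all three rings stacked flat, widest lowest and narrowest on top, with the gripper clear. I'm handing the job in.

```bash
python3 -c "
from bench import job; print(job.close_job())"
```

```text
the job is handed in; nothing more can be done
None
```

The three aluminium rings are on the arbor in order: widest at the bottom, then the middle one, then the narrowest. The job is handed in at about 24 s of robot time; `close_job` gave no verdict.

- **Arbor:** I found its axis in the wrist image, about 6.3 mm to the -x side of the bush centre, against 6 mm in the description.
- **Seating:** from the gripper height at each stop, the undersides were about 15.9, 27.9 and 39.9 mm above the stand's origin. The vertical push at each final press read 5.4, 8.6 and 8.9 N.
- **Side force:** the middle ring showed up to 6.7 N sideways while threading. A 0.6 mm correction did not reduce it, but the ring still went home.
- **Final check:** the last top and side crops show all three rings flat and stacked, with the gripper open and well clear. I did not measure the rings' heights or tilt separately from images.
- **Bystanders:** I kept the paths away from the detector, meter and spray can, but did not measure them again at the end.

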